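Fetch the heat sink from behind the bottle and the tin

ROBOT

A 6-joint arm with a two-finger parallel gripper is mounted at the origin on the work surface. World frame = base frame: x ahead of the robot, y to its left, z up, the work surface at z = 0. Lengths are in m, angles in rad, forces in N, time in s.
With the tool pointing down it reaches from about 0.425 to 0.95 m from the base axis. Payload 3.5 kg.
Tool frame: the origin (TCP) lies midway between the tips of the shut fingers; the grasp point (between the pads) lies 19 mm behind it (ctrl.hold_point_z is the distance from the TCP to the grasp point, in m); z points along the fingers, y is the line along which they close (so a half turn about z gives the same grasp; the last joint's range is limited). The gripper opens to 85 mm and grips with 20 to 120 N. Pads are 22 mm wide; open, the fingers measure 114 mm over their backs; the gripper's body (76 mm by 85 mm) begins 54 mm behind the grasp point. The pads swing forward as they close: fully open they stand 13 mm farther back than shut.
Start: joints at [0.957, 0.286, 1.577, -0, 1.279, -0.15], TCP at [0.302, 0.604, 0.231] pointing down, gripper open.
Joint ranges: [-2.77, 2.77], [-0.9, 2.22], [0.21, 2.48], [-1.53, 4.67], [0.24, 2.81], [-2.84, 2.84]. Speed limits (rad/s): [2.79, 2.79, 3.14, 3.14, 3.14, 3.14].

INTERFACE

Orientations are given as a unit quaternion [x, y, z, w].
In Python, from plant import readout, cams, sign_off, ctrl gives the robot as it stands. The module is installed in compiled form; this text tells all that it offers.
- The arm moves only by the tool step_arm, never from a script. Its argument "increments" is a list of rows, each a list of 2 entries, a list of its own where there are three numbers: the shift along the world's x, y, z in mm, then the turn, a rotation vector about the world's x, y, z in rad. In form: [[[x, y, z], [rx, ry, rz]], ...]. A call has 1 to 8 rows; each row shifts and turns the commanded pose from where the row before left it; what a row does not reach is not made up. A row lasts 1/12 s, in which the tool goes at most 41.7 mm and 7.16 degrees, less where a joint would pass 70% of its speed; a pose out of reach is approached as far as the arm can. A call is refused whole if a number of a shift passes 41.7 or a number of a turn 0.125, either way. A call with a gripper value outside its range is refused whole. "fingers" is the opening, from -1 (shut) to 1 (fully open), set as the call begins (left out, the last holds). The fingers move at their own pace and stop on an object; "grip_force" is the grip in N (left out, the last holds). Time passes only in rows, so rows that do not move let the fingers close. It gives the time, the measured TCP pose, the force, the opening and the grip force at its end, in the units of the state.
- readout.get_state(): the state, without advancing time (a new reading comes with each control period).
- cams.read_camera(name): name is "scene" or "side" or "wrist"; returns the picture (400x640x3 uint8, red, green, blue); there is no depth.
- cams.get_calibration(name): a dict with "fx", "fy", "cx", "cy" (pixels), "distortion" ([k1, k2, p1, p2, k3] as OpenCV has them; the pictures are not rectified), "eye" and "rotation" of the camera in the world; the wrist camera has in their place "T_tool_cam" (4x4, takes a point from camera to tool coordinates, whose origin is the TCP and whose axes are the flange's). Camera axes: x right, y up, looking along -z (the intrinsics and any distortion apply to the point x, -y, -z); pixel columns grow to the right and rows downward; lengths in m; the calibration is good to about 2 mm. A picture is of the moment at which its call begins: read the wrist's pose just before it. get_calibration takes no time and is no camera call.
- sign_off(): hands the job in; it is judged then, once.
The state is a dict: "time": time; "qpos": joint angles; "dq": joint speeds; "joint_efforts": joint torques, N m; "eef_pos": TCP position; "tcp_rot": TCP orientation; "contact_force": force on the tool from outside, world axes, zero at the start; "wrist_torque": the same for the moment, N m; "opening": opening from 0.0 (shut) to 1.0 (fully open); "finger_force": force on a finger pad.
Only numpy, scipy, OpenCV 4.12 (cv2) and the standard library are available. Lean on these libraries where they do the work, as an engineer would, in place of code of your own. Each camera call takes 0.05 s, during which the arm holds its last target. There are 200 camera calls.

TASK

The finned heat sink in the grey stock tray is blocked by the bottle and the tin standing in front of it: first, leaving the heat sink where it is, move both of them, upright, into the empty black side tray. Then set the heat sink, fins up, flat in the mounting jig between its four corner stops, and after that put the bottle back in the middle of the square coaster and the tin back in the middle of the round one. Keep the bottle and the tin upright throughout and leave the solder spool and the small capacitor where they are.

Things in the scene. Friction and masses are not known exactly. Their poses are not given: they have to be found in the camera images.
- bottle: White round plastic bottle with a narrow grey cap, loose, about 110 g, standing upright. Body 42 mm in diameter and straight up to 80 mm, then a short shoulder and a 23 mm cap; 100 mm high in all. Starts on the square coaster. Origin: centre of its underside; z up along its axis.
- tin: Closed round metal tin with a paper band, loose, about 220 g, upright: 54 mm in diameter (rims 55 mm), 90 mm high. Starts on the round coaster. Origin: centre of its underside; z up along its axis.
- heat_sink: Bare aluminium finned heat sink, loose, 240 g, fins up: 40 (own x) by 110 (own y, along the fins) by 30 mm high. Grip it across its 40 mm near the middle, as a solid block. Starts on the stock tray's floor, 4 mm above the bench, beyond the bottle and the tin and 13 to 22 mm from them: no room for finger and gripper body until both are gone. Origin: centre of its underside.
- stock_tray: Shallow fixed grey tray, 170 (own x) by 230 mm (own y), walls 4 mm thick, rim 12 mm and inner floor 4 mm above the bench. The coasters lie on its floor at own x -30 mm (robot's side), own y +43 and -43 mm, either way round; the heat sink at own x about +31 mm, along own y. Origin: centre of its underside, on the bench.
- side_tray: Shallow fixed black tray, empty at first, 130 (own x) by 190 mm (own y), walls 4 mm thick, rim 16 mm and inner floor 4 mm above the bench. To the left or the right of the stock tray. The bottle and the tin fit side by side along own y (say at own y +43 and -43 mm). Origin: centre of its underside, on the bench.
- jig: Fixed dark steel plate, 100 (own x) by 160 (own y) by 10 mm thick, with four L-shaped corner stops 10 mm high on it that bound a pocket of 58 (own x) by 128 mm (own y), centred; its sides are open in the middle for fingers. The heat sink goes flat on the plate, length along own y, either way round. Across the stock tray from the side tray. Origin: centre of its underside, on the bench.
- square_coaster: Fixed thin square cork coaster, 60 by 60 mm, 3 mm thick, on the stock tray's floor; the bottle's place. Origin: centre of its underside, 4 mm above the bench; its top is 7 mm above the bench.
- round_coaster: Fixed thin round cork coaster, 76 mm in diameter, 3 mm thick, on the stock tray's floor; the tin's place. Origin: centre of its underside, 4 mm above the bench; its top is 7 mm above the bench.
- spool: Metal spool of solder standing on end on the bench, on the robot's side of the stock tray: 52 mm in diameter, 40 mm high. Not to be disturbed. Origin: centre of its underside.
- capacitor: Small loose black block capacitor, 26 by 14 by 22 mm high, 15 g, on the stock tray's floor beyond the end of the heat sink at the tray's +y end. Not to be disturbed. Origin: centre of its underside.
Mind the look-alikes: they are no part of the job. What is shaped like the jig but red or yellow is not meant. What is shaped like the round_coaster but white is not meant.

How it is judged:
By the outcome, as a careful person would: the job done as asked, in the order asked, and still so for the second after the job is handed in, with the robot touching nothing.
It also fails if it takes over 147 s, if anything falls off the work surface, if the arm or the gripper's body presses on something with over 40 N, if the wrist force passes 120 N, or if a joint passes its speed limit or range.

## Working session

There is one attempt and no reset: what is moved stays moved. The work goes in short steps, Python scripts to look and compute and a tool call to move; the robot and the scene stay as the last step left them, time stands still between calls to the robot, and variables do not carry over. Pictures are saved under pics/ and viewed, at most 14 in all, crops included, and the job is handed in when it is done.

Besides the shell and the picture viewer there is one more tool, called after "Emit:" as a command line: name --argument value ..., lists and objects as JSON in quotes. step_arm: Moves the arm, as the interface text tells. Its arguments: {"type":"object","properties":{"increments":{"type":"array","items":{"type":"array"}},"fingers":{"type":"number"},"grip_force":{"type":"number"}},"required":["increments"]}

```bash
mkdir -p pics && cat > h.py <<'E'
import numpy as np, cv2, json
from plant import readout, cams, ctrl
from scipy.spatial.transform import Rotation as R
def cal(name):
    c=cams.get_calibration(name)
    K=np.array([[c["fx"],0,c["cx"]],[0,c["fy"],c["cy"]],[0,0,1.]]);D=np.array(c["distortion"],float)
    if name=="wrist":
        s=readout.get_state();T=np.eye(4);T[:3,:3]=R.from_quat(s["tcp_rot"]).as_matrix();T[:3,3]=s["eef_pos"]
        T=T@np.array(c["T_tool_cam"]);return K,D,T[:3,3],T[:3,:3]
    return K,D,np.array(c["eye"]),np.array(c["rotation"])
def ray(C,px,z):
    K,D,e,Rm=C;u=cv2.undistortPoints(np.array(px,float).reshape(-1,1,2),K,D).reshape(-1,2)
    d=np.c_[u[:,0],-u[:,1],-np.ones(len(u))]@Rm.T
    return e+d*((z-e[2])/d[:,2])[:,None]
def proj(C,P):
    K,D,e,Rm=C;p=(np.atleast_2d(P)-e)@Rm;p=p*[1,-1,-1]
    return cv2.projectPoints(p,np.zeros(3),np.zeros(3),K,D)[0].reshape(-1,2)
def snap(name,fn):
    C=cal(name);im=np.ascontiguousarray(cams.read_camera(name)[:,:,::-1]);cv2.imwrite("pics/"+fn,im)
    np.savez("pics/"+fn+".npz",K=C[0],D=C[1],e=C[2],R=C[3]);return im,C
def load(fn):
    z=np.load("pics/"+fn+".npz");return cv2.imread("pics/"+fn),(z["K"],z["D"],z["e"],z["R"])
E
python3 - <<'E'
from h import *
print(readout.get_state(),ctrl.hold_point_z)
for n in("scene","side","wrist"):
    im,C=snap(n,n+"0.png");print(n,C[2],C[3][:,2],C[0][0,0])
E
```

```text
{'time': 0.0, 'qpos': array([ 9.57016301e-01,  2.87219756e-01,  1.57818757e+00, -2.01346470e-05,
        1.27860271e+00, -1.49976536e-01]), 'dq': array([-6.61157718e-04,  6.55293035e-04, -9.32787195e-04, -8.91174474e-04,
        1.82317603e-06,  5.52321680e-04]), 'joint_efforts': array([-1.03804326e-03, -4.05985236e+01, -2.92622226e+01, -1.59916167e-04,
        5.83714034e-03,  3.64060526e-06]), 'eef_pos': array([0.30154056, 0.60316096, 0.2299054 ]), 'tcp_rot': array([ 2.29825774e-01,  9.73231038e-01, -1.12521377e-03, -4.41491984e-04]), 'contact_force': array([-0.20287757, -0.30573128, -0.33338347]), 'wrist_torque': array([-0.02611776,  0.006925  , -0.01336437]), 'finger_force': 0.0, 'opening': 0.9996478293132394} 0.0187Traceback (most recent call last):
  File "<stdin>", line 4, in <module>
IndexError: too many indices for array: array is 1-dimensional, but 2 were indexed
```

View pics/scene0.png

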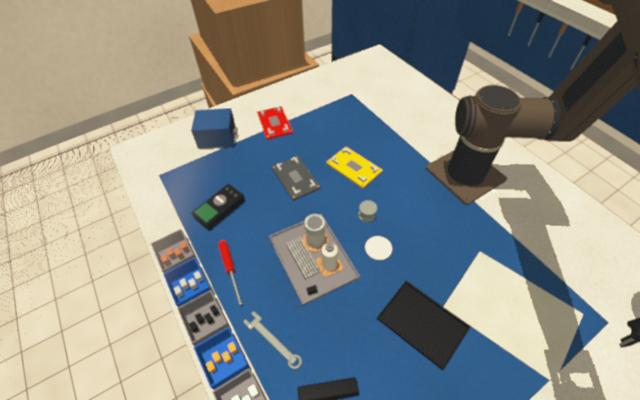

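The scene view shows the stock tray around (315,262), with the tin at (316,230), the bottle at (330,258), the heat sink at (300,258) and the capacitor at (312,290). The black side tray is at (422,323) and the dark jig at (296,177). The look-alikes are the yellow jig (354,166), the red jig (274,121) and the white disc (378,248). The spool is at (368,210).

```bash
python3 - <<'E'
from h import *
for n in("scene","side"): print(cams.get_calibration(n))
c=cams.get_calibration("wrist");print(c)
E
```

```text
{'fx': 363.65435454374165, 'fy': 363.65435454374165, 'cx': 318.83315598022523, 'cy': 200.9922216155044, 'distortion': array([-0.04696664,  0.        ,  0.        ,  0.        ,  0.        ]), 'eye': array([0.82519073, 0.41862945, 0.9031587 ]), 'rotation': array([0.08226239, 0.30993603, 0.90854598, 0.26779984])}
{'fx': 397.40432985952435, 'fy': 397.40432985952435, 'cx': 327.19139838518606, 'cy': 202.4490925971263, 'distortion': array([-0.01199604,  0.        ,  0.        ,  0.        ,  0.        ]), 'eye': array([ 0.42834982, -0.95044202,  0.83849425]), 'rotation': array([ 0.38549236, -0.01021032, -0.01011059,  0.92259914])}
{'fx': 333.13931188113673, 'fy': 333.13931188113673, 'cx': 321.85042100557894, 'cy': 201.54879750291258, 'distortion': array([-0.0175548,  0.       ,  0.       ,  0.       ,  0.       ]), 'T_tool_cam': array([[ 8.40041474e-04,  9.63573518e-01,  2.67442272e-01,
         6.76080474e-02],
       [ 9.99999538e-01, -6.84344428e-04, -6.75379087e-04,
         1.14049845e-03],
       [-4.67754774e-04,  2.67442716e-01, -9.63573648e-01,
        -1.42564599e-01],
       [ 0.00000000e+00,  0.00000000e+00,  0.00000000e+00,
         1.00000000e+00]])}
```

```bash
sed -i 's/np.array(c\["rotation"\])/R.from_quat(c["rotation"]).as_matrix()/' h.py && python3 - <<'E'
from h import *
for n in("scene","side","wrist"):
    im,C=snap(n,n+"0.png")
im,C=load("scene0.png")
names=dict(tray=(315,262),tin=(316,230),bottle=(330,258),hs=(300,258),cap=(312,290),side=(422,323),jig=(296,177),spool=(368,210),base=(467,175))
for k,p in names.items(): print(k,ray(C,[p],0.01)[0].round(3))
E
```

```text
tray [0.593 0.007 0.01 ]
tin [ 0.535 -0.08   0.01 ]
bottle [0.551 0.019 0.01 ]
hs [ 0.621 -0.026  0.01 ]
cap [0.643 0.072 0.01 ]
side [0.461 0.294 0.01 ]
jig [ 0.48  -0.289  0.01 ]
spool [ 0.364 -0.054  0.01 ]
base [0.008 0.01  0.01 ]
```

View pics/side0.png

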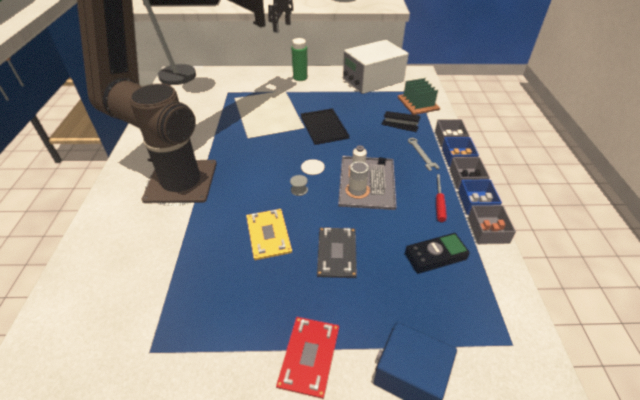

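View pics/wrist0.png

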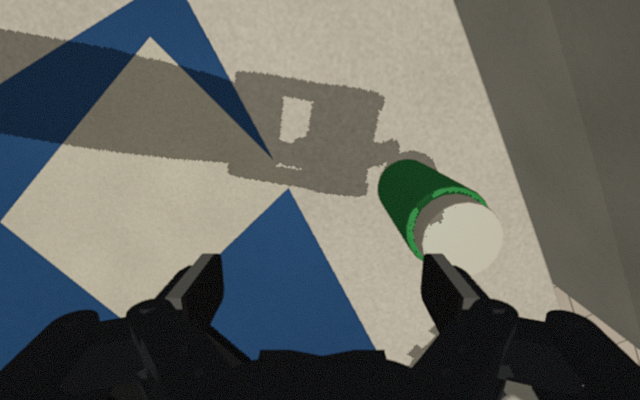

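The side view agrees with that layout: dark jig (337,252), tin (359,178), bottle (360,155), heat sink (378,180), side tray (325,125), yellow jig (268,233), red jig (309,355), white disc (313,167). The wrist view shows no job items yet, only a green bottle at (440,215) and the gripper fingers.

Candidates that could be mistaken:
- **Jig:** dark (296,177), yellow (354,166), red (274,121). I choose the dark one.
- **Round coaster:** cork under the tin (308,240), white disc (378,248). I choose the cork one.
- **Side tray:** black tray (422,323), black box at the mat's edge (328,388). I choose the tray.

```bash
python3 - <<'E'
from h import *
im,C=load("scene0.png")
def quad(mask,seed,z,nm):
    n,l=cv2.connectedComponents(mask.astype(np.uint8));m=(l==l[seed[1],seed[0]]).astype(np.uint8)
    c=max(cv2.findContours(m,0,2)[0],key=cv2.contourArea)
    P=ray(C,cv2.convexHull(c).reshape(-1,2),z)[:,:2]
    (x,y),s,a=cv2.minAreaRect((P*1000).astype(np.float32));print(nm,round(x,1),round(y,1),np.round(s,1),round(a,1),m.sum())
b=im.astype(int);mx=b.max(2);mn=b.min(2)
print(im[290,270],im[178,280],im[323,422],im[290,290],im[262,340])
quad((mx<60),(422,323),.016,"side")
quad((mx<110)&(mx-mn<25),(283,178),.01,"jig")
quad((mx-mn<30)&(mx>90)|((b[:,:,2]>b[:,:,0]+20)),(290,290),.012,"tray")
# horizontal views
cr=cv2.resize(im[200:310,255:400],None,fx=5,fy=5,interpolation=cv2.INTER_CUBIC);cv2.imwrite("pics/crop1.png",cr)
E
```

```text
[141  94  49] [83 88 91] [47 47 49] [139  93  49] [119 157 200]
side 460.8 294.4 [130.2 186.2] 16.1 3952
jig 481.4 -290.8 [162.1  99.7] 86.8 824
tray 464.6 -120.3 [1349.9  788.4] 89.9 99066
```

View pics/crop1.png

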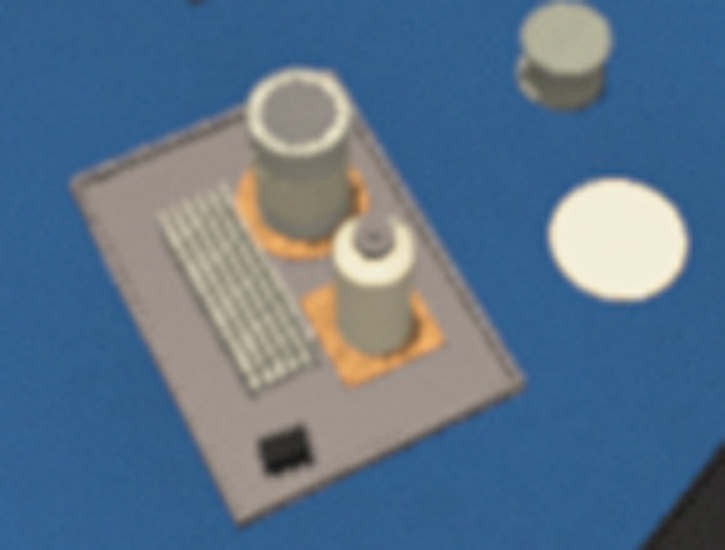

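The crop confirms it: the tin (top centre ≈ px 314.6,223) stands on the round cork coaster and the bottle (cap top ≈ px 330,247.5) on the square one. The heat sink, fins up, is to the left and the capacitor is at (312,290).

```bash
python3 - <<'E'
from h import *
im,C=load("scene0.png")
b=im.astype(int)
m=((b[:,:,0]-b[:,:,2])<35).astype(np.uint8)
n,l=cv2.connectedComponents(m);m=(l==l[250,281]).astype(np.uint8)
c=max(cv2.findContours(m,0,2)[0],key=cv2.contourArea)
print(m.sum(),cv2.boundingRect(c))
# tray corners approx, from crop px/5
q=np.array([(72,182),(240,523),(523,382)])/5+[255,200]
P=ray(C,q,.012)[:,:2]*1000;print(P.round(1),np.linalg.norm(P[1]-P[0]),np.linalg.norm(P[2]-P[1]),"ctr",(P[0]+P[2])/2, "ydir",np.degrees(np.arctan2(*(P[1]-P[0])[::-1])))
print("tin",ray(C,[(314.6,223)],.097),"bottle",ray(C,[(330,247.4)],.107))
h=np.array([(160,212),(228,186),(318,360),(250,392)])/5+[255,200]
H=ray(C,h,.034)[:,:2]*1000;print("hs",H.mean(0),H.round(1))
s,C2=load("side0.png")
for p in [(.535,-.08,.007)]: pass
E
```

```text
4729 (269, 214, 91, 91)
[[ 659.5 -133.6]
 [ 683.3   93.8]
 [ 516.4  109. ]] 228.6447646053265 167.60491519482147 ctr [587.94457918 -12.31910057] ydir 84.03289044387343
tin [[ 0.55421322 -0.05208259  0.097     ]] bottle [[0.5644151  0.03740209 0.107     ]]
hs [618.8633281  -13.42480794] [[631.7 -75.9]
 [591.3 -69.8]
 [606.5  47.9]
 [645.9  44.1]]
```

Emit:
step_arm --increments '[[[10,-25.5,3],[0,0,0.015]],[[10,-25.5,3],[0,0,0.015]],[[10,-25.5,3],[0,0,0.015]],[[10,-25.5,3],[0,0,0.015]],[[10,-25.5,3],[0,0,0.015]],[[10,-25.5,3],[0,0,0.015]],[[10,-25.5,3],[0,0,0.015]],[[10,-25.5,3],[0,0,0.015]]]' --fingers 0.5

```text
time: 0.87
eef_pos: [0.3821, 0.3984, 0.2553]
tcp_rot: [0.171, 0.985, -0.0, -0.0]
contact_force: [0.8, -0.2, 0.4]
opening: 0.745
finger_force: 0.0
```

Emit:
step_arm --increments '[[[10,-25.5,3],[0,0,0.015]],[[10,-25.5,3],[0,0,0.015]],[[10,-25.5,3],[0,0,0.015]],[[10,-25.5,3],[0,0,0.015]],[[10,-25.5,3],[0,0,0.015]],[[10,-25.5,3],[0,0,0.015]],[[10,-25.5,3],[0,0,0.015]],[[10,-25.5,3],[0,0,0.015]]]'

```text
time: 1.53
eef_pos: [0.462, 0.1944, 0.2794]
tcp_rot: [0.111, 0.994, -0.0, -0.0]
contact_force: [0.4, 0.0, 0.6]
opening: 0.749
finger_force: 0.0
```

Emit:
step_arm --increments '[[[10,-25.5,1],[0,0,0.015]],[[10,-25.5,1],[0,0,0.015]],[[10,-25.5,1],[0,0,0.015]],[[10,-25.5,1],[0,0,0.015]],[[10,-25.5,1],[0,0,0.015]],[[10,-25.5,1],[0,0,0.015]],[[0,0,0],[0,0,0]],[[0,0,0],[0,0,0]]]'

```text
time: 2.2
eef_pos: [0.522, 0.0417, 0.2851]
tcp_rot: [0.068, 0.998, 0.0, -0.0]
contact_force: [-0.0, 0.0, -0.5]
opening: 0.753
finger_force: 0.0
```

```bash
python3 - <<'E'
from h import *
s=readout.get_state();print(s["time"],s["eef_pos"],s["qpos"].round(2),s["opening"],R.from_quat(s["tcp_rot"]).as_matrix().round(3))
snap("wrist","w1.png")
E
```

```text
2.2 [0.52204964 0.04168367 0.28506409] [-0.11 -0.09  1.88  0.    1.35 -1.55] 0.7525322398838721 [[-0.991  0.136 -0.001]
 [ 0.136  0.991  0.   ]
 [ 0.001  0.    -1.   ]]
```

View pics/w1.png

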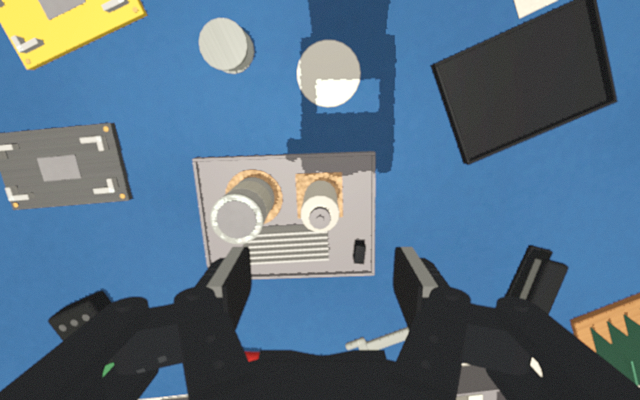

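Everything is in view. The stock tray corners are ≈ (193,159), (375,153), (374,274) and (207,279), the tin top is at (238,219) and the bottle cap top at (320,214). The heat sink's fins are at (290,246), the capacitor at (359,251), the jig's right part at (70,165) and the side tray at (525,80).

```bash
python3 - <<'E'
from h import *
im,C=load("w1.png")
f=lambda p,z:ray(C,p,z)[:,:2]*1000
T=f([(193,159),(375,153),(374,274)],.012);print("tray",T.round(1),np.linalg.norm(np.diff(T,axis=0),axis=1),"ctr",(T[0]+T[2])/2,"ydeg",np.degrees(np.arctan2(*(T[1]-T[0])[::-1])))
S=f([(433,67),(469,163),(616,100)],.016);print("side",S.round(1),np.linalg.norm(np.diff(S,axis=0),axis=1),"ctr",(S[0]+S[2])/2,"ydeg",np.degrees(np.arctan2(*(S[2]-S[1])[::-1])))
g=cv2.cvtColor(im,6);
def circ(cx,cy,r):
    sub=im[cy-r:cy+r,cx-r:cx+r].astype(int)
    return sub
b=im.astype(int)
# bright ring of tin and bottle shoulder: low saturation, bright
m=((b.min(2)>170)).astype(np.uint8);m[:190]=0;m[250:]=0;m[:,:200]=0;m[:,345:]=0
n,l,st,ce=cv2.connectedComponentsWithStats(m)
for i in range(1,n):
    if st[i,4]>40:
        c=cv2.convexHull(np.argwhere(l==i)[:,::-1].astype(np.int32));(x,y),r=cv2.minEnclosingCircle(c);e=cv2.fitEllipse(c) if len(c)>5 else 0
        print(st[i],x,y,r,e)
        for z in(.087,.097,.107): print("  z",z,f([(x,y)],z))
# cork
hs=cv2.cvtColor(im,cv2.COLOR_BGR2HSV);k=((hs[:,:,0]>8)&(hs[:,:,0]<24)&(hs[:,:,1]>80)&(hs[:,:,2]>120)).astype(np.uint8)
k[:150]=0;k[240:]=0;k[:,:195]=0;k[:,370:]=0
n,l,st,ce=cv2.connectedComponentsWithStats(k)
for i in range(1,n):
    if st[i,4]>60:print(st[i],f([(st[i,0],st[i,1]),(st[i,0]+st[i,2],st[i,1])],.007))
c2=cv2.resize(im[145:290,185:385],None,fx=4,fy=4,interpolation=cv2.INTER_CUBIC);cv2.imwrite("pics/crop2.png",c2)
E
```

```text
tray [[ 493.  -116. ]
 [ 516.6  110.6]
 [ 682.3   93.8]] [227.85804688 166.57584069] ctr [587.66312526 -11.09642017] ydeg 84.07175246997376
side [[425.9 186.2]
 [544.1 225.3]
 [491.2 403.8]] [124.56042612 186.13729669] ctr [458.51822685 294.96842395] ydeg 106.52090444943703
[ 202  190  143   60 5516] 273.0 219.5 76.88475036621094 ((273.1932067871094, 193.2624053955078), (141.68287658691406, 335.6501770019531), 175.2276611328125)
  z 0.087 [[561.93328703 -15.55911763]]
  z 0.097 [[558.81399956 -13.58132223]]
  z 0.107 [[555.69471209 -11.60352684]]
[200 203   6  47  65] 202.5 226.0 23.135570526123047 ((201.9731903076172, 222.78695678710938), (1.6439300775527954, 67.4611587524414), 172.3623046875)
  z 0.087 [[558.90902126 -92.76858976]]
  z 0.097 [[555.87850659 -88.52442593]]
  z 0.107 [[552.84799191 -84.2802621 ]]
[290 247  39   3  61] 309.0 248.5 19.006677627563477 0
  z 0.087 [[600.57680946  17.9629598 ]]
  z 0.097 [[596.32319925  18.95676481]]
  z 0.107 [[592.06958905  19.95056982]]
[226 170  57  53 708] [[513.06211928 -79.38221242]
 [522.99012888  -7.13217941]]
[296 172  47  46 824] [[527.80144971   8.9180897 ]
 [535.9467019   68.48365895]]
```

View pics/crop2.png

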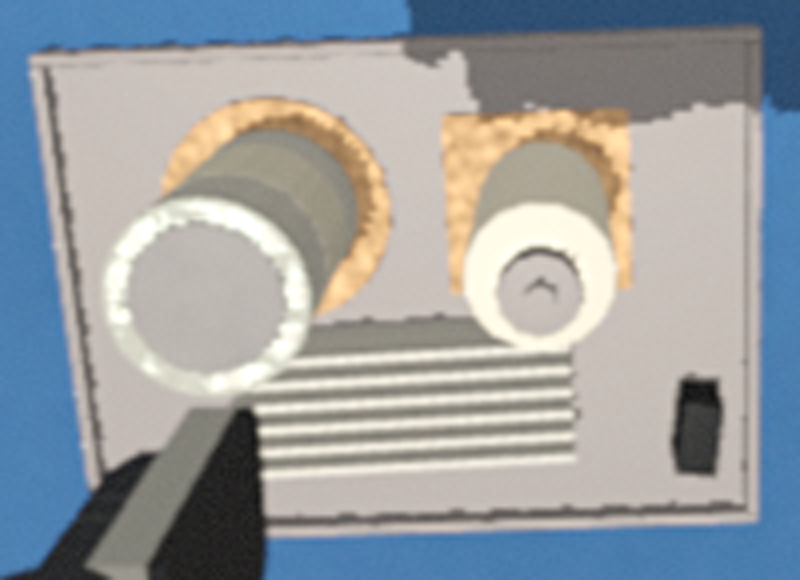

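The close crop again confirms the choice. The tin's rim centre is at px (237.2,219.2), the bottle's cap centre at (320,217.5), and the heat sink's right end at px (328,246). The capacitor is clear of it at (359,251).

```bash
python3 - <<'E'
from h import *
im,C=load("w1.png")
f=lambda p,z:(ray(C,[p],z)[0,:2]*1000).round(1)
print("tin",f((237.2,219.2),.097),"bottle",f((320,217.5),.107))
T=np.array([587.8,-11.7]);a=np.radians(84.05);y=np.array([np.cos(a),np.sin(a)]);x=np.array([y[1],-y[0]])
print("square",T-30*x+43*y,"round",T-30*x-43*y,"hs nominal",T+31*x)
print("bottle rim/round top test sq corners",f((185+442/4,145+112/4),.007),f((185+632/4,145+110/4),.007))
print("hs end",f((185+575/4,145+350/4),.034),f((185+578/4,145+460/4),.034))
S=np.array([459.7,294.7]);a=np.radians(106.3);y=np.array([np.cos(a),np.sin(a)]);print("slots",S+43*y,S-43*y)
E
```

```text
tin [553.4 -50.7] bottle [560.   35.9]
square [562.41902115  34.17816379] round [553.50421475 -51.35853142] hs nominal [618.63299478 -14.91347672]
bottle rim/round top test sq corners [529.    8.1] [536.6  68.4]
hs end [605.   40.5] [642.6  36.6]
slots [447.63133152 335.97162755] [471.76866848 253.42837245]
```

Emit:
step_arm --increments '[[[20,-3,0],[0,0,0]],[[20,-3,-10],[0,0,0]],[[0,0,-30],[0,0,0]],[[0,0,-35],[0,0,0]],[[0,0,-35],[0,0,0]],[[0,0,-30],[0,0,0]],[[0,0,-20],[0,0,0]],[[0,0,0],[0,0,0]]]'

```text
time: 2.92
eef_pos: [0.5574, 0.0386, 0.1195]
tcp_rot: [0.066, 0.998, 0.0, -0.006]
contact_force: [-1.2, -0.4, -0.8]
opening: 0.751
finger_force: 0.0
```

```bash
python3 - <<'E'
from h import *
im,C=snap("wrist","w2.png");s=readout.get_state();print(s["eef_pos"],s["contact_force"])
E
```

```text
[0.55945351 0.0382258  0.12253976] [0.16724816 0.38186668 0.57275676]
```

View pics/w2.png

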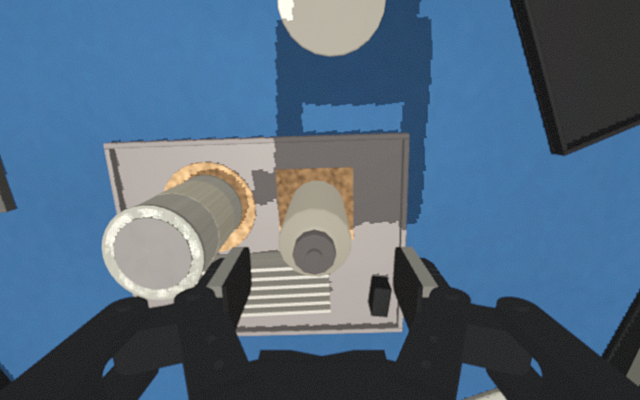

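The fingers straddle the bottle (cap centre (314,253)). The tin's rim is at (153,253), next to the left finger, so I'll check the clearance before going down.

```bash
python3 - <<'E'
from h import *
im,C=load("w2.png")
print(ray(C,[(314,253)],.107),ray(C,[(153,252)],.097))
E
```

```text
[[0.55966691 0.03545431 0.107     ]] [[ 0.55214268 -0.05136241  0.097     ]]
```

Emit:
step_arm --increments '[[[1,-2.5,-15],[0,0,0]],[[0,0,-20],[0,0,0]],[[0,0,-20],[0,0,0]],[[0,0,-12],[0,0,0]],[[0,0,-10],[0,0,0]],[[0,0,0],[0,0,0]],[[0,0,0],[0,0,0]]]'

```text
time: 3.55
eef_pos: [0.5634, 0.0344, 0.0491]
tcp_rot: [0.067, 0.998, -0.0, 0.0]
contact_force: [0.1, 0.4, -0.4]
opening: 0.745
finger_force: 0.0
```

Emit:
step_arm --increments '[[[0,0,0],[0,0,0]],[[0,0,0],[0,0,0]],[[0,0,0],[0,0,0]],[[0,0,0],[0,0,0]],[[0,0,0],[0,0,0]],[[0,0,0],[0,0,0]],[[0,0,0],[0,0,0]],[[0,0,0],[0,0,0]]]' --fingers -1 --grip_force 30

```text
time: 4.22
eef_pos: [0.5642, 0.0341, 0.05]
tcp_rot: [0.067, 0.998, 0.0, 0.001]
contact_force: [-0.3, 0.7, 5.9]
opening: 0.483
finger_force: 30.8
```

Emit:
step_arm --increments '[[[0,0,8],[0,0,0]],[[0,0,18],[0,0,0]],[[0,0,24],[0,0,0]],[[0,0,20],[0,0,0]],[[-4,10,10],[0,0,0]],[[-8,22,0],[0,0,0]],[[-10,26,0],[0,0,0]],[[-10,26,0],[0,0,0]]]'

```text
time: 4.88
eef_pos: [0.5297, 0.1193, 0.128]
tcp_rot: [0.068, 0.998, 0.0, -0.0]
contact_force: [0.5, 0.5, -2.0]
opening: 0.478
finger_force: 30.6
```

Emit:
step_arm --increments '[[[-10,26,0],[0,0,0]],[[-10,26,0],[0,0,0]],[[-10,26,0],[0,0,0]],[[-10,26,0],[0,0,0]],[[-10,26,0],[0,0,0]],[[-10,26,0],[0,0,0]],[[-10,26,0],[0,0,0]],[[-8,20,0],[0,0,0]]]'

```text
time: 5.55
eef_pos: [0.4506, 0.3221, 0.1275]
tcp_rot: [0.066, 0.998, -0.0, -0.001]
contact_force: [-0.3, 0.1, -0.2]
opening: 0.482
finger_force: 30.6
```

Emit:
step_arm --increments '[[[-4,10,0],[0,0,0]],[[-2,6,0],[0,0,0]],[[0,0,0],[0,0,0]],[[0,0,0],[0,0,0]]]'

```text
time: 5.88
eef_pos: [0.4468, 0.3357, 0.128]
tcp_rot: [0.067, 0.998, -0.0, -0.0]
contact_force: [-0.1, 0.2, -0.5]
opening: 0.483
finger_force: 30.6
```

```bash
python3 - <<'E'
from h import *
im,C=snap("wrist","w3.png");s=readout.get_state();print(s["time"],s["eef_pos"],s["contact_force"],s["opening"])
E
```

```text
5.9333 [0.44713622 0.33539625 0.12808077] [ 0.65975314 -0.32267512 -1.09615301] 0.48432728849787116
```

View pics/w3.png

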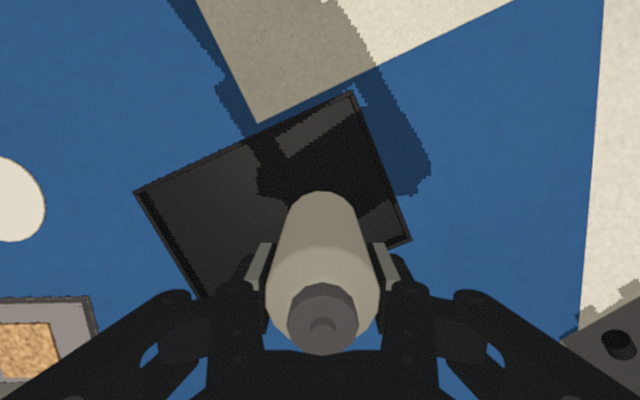

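The bottle is held upright between the fingers (cap (322,315)) over the right half of the black side tray, whose corners are (133,192), (352,93) and (411,240). I'll lower it.

Emit:
step_arm --increments '[[[0,0,-15],[0,0,0]],[[0,0,-20],[0,0,0]],[[0,0,-20],[0,0,0]],[[0,0,-12],[0,0,0]],[[0,0,-8],[0,0,0]],[[0,0,-2],[0,0,0]],[[0,0,-1],[0,0,0]],[[0,0,0],[0,0,0]]]'

```text
time: 6.6
eef_pos: [0.4477, 0.3363, 0.0511]
tcp_rot: [0.067, 0.998, 0.0, 0.001]
contact_force: [-0.2, 0.1, -1.1]
opening: 0.481
finger_force: 30.6
```

Emit:
step_arm --increments '[[[0,0,-1],[0,0,0]],[[0,0,-1],[0,0,0]],[[0,0,0],[0,0,0]],[[0,0,0],[0,0,0]]]'

```text
time: 6.93
eef_pos: [0.4471, 0.3364, 0.0488]
tcp_rot: [0.067, 0.998, 0.0, 0.0]
contact_force: [0.1, -1.0, 0.0]
opening: 0.479
finger_force: 30.6
```

Emit:
step_arm --increments '[[[0,0,-1],[0,0,0]],[[0,0,-1],[0,0,0]],[[0,0,0],[0,0,0]],[[0,0,0],[0,0,0]]]'

```text
time: 7.27
eef_pos: [0.4472, 0.3364, 0.047]
tcp_rot: [0.067, 0.998, 0.0, 0.0]
contact_force: [-0.9, 0.0, 3.8]
opening: 0.484
finger_force: 31.0
```

Contact. I'll release, rise, then go to the tin.

Emit:
step_arm --increments '[[[0,0,0],[0,0,0]],[[0,0,0],[0,0,0]],[[0,0,0],[0,0,0]],[[0,0,0],[0,0,0]],[[0,0,0],[0,0,0]],[[0,0,10],[0,0,0]],[[0,0,20],[0,0,0]],[[0,0,30],[0,0,0]]]' --fingers 0.6

```text
time: 7.93
eef_pos: [0.4449, 0.3351, 0.1046]
tcp_rot: [0.067, 0.998, -0.002, -0.003]
contact_force: [-0.3, -1.1, -0.5]
opening: 0.802
finger_force: 0.0
```

Emit:
step_arm --increments '[[[0,0,30],[0,0,0]],[[0,0,20],[0,0,0]],[[0,0,10],[0,0,0]],[[4,-15,0],[0,0,0]],[[8,-30,0],[0,0,0]],[[10,-36,0],[0,0,0]],[[10,-36,0],[0,0,0]],[[10,-36,0],[0,0,0]]]'

```text
time: 8.6
eef_pos: [0.4885, 0.1818, 0.166]
tcp_rot: [0.066, 0.998, -0.0, -0.0]
contact_force: [0.1, -0.6, -0.6]
opening: 0.799
finger_force: 0.0
```

Emit:
step_arm --increments '[[[10,-36,0],[0,0,0]],[[10,-36,0],[0,0,0]],[[10,-36,0],[0,0,0]],[[10,-36,0],[0,0,0]],[[10,-36,0],[0,0,0]],[[10,-30,0],[0,0,0]],[[4,-24,0],[0,0,0]],[[0,0,0],[0,0,0]]]'

```text
time: 9.27
eef_pos: [0.5535, -0.055, 0.1661]
tcp_rot: [0.069, 0.998, -0.001, 0.0]
contact_force: [-0.3, 1.1, 0.4]
opening: 0.803
finger_force: 0.0
```

Emit:
step_arm --increments '[[[0,0,0],[0,0,0]],[[0,0,0],[0,0,0]]]'

```text
time: 9.43
eef_pos: [0.5523, -0.0503, 0.1657]
tcp_rot: [0.067, 0.998, 0.0, -0.001]
contact_force: [0.4, -0.1, 0.1]
opening: 0.804
finger_force: 0.0
```

```bash
python3 - <<'E'
from h import *
im,C=snap("wrist","w4.png");s=readout.get_state();print(s["time"],s["eef_pos"],s["contact_force"],s["opening"])
E
```

```text
9.4833 [ 0.55235772 -0.04984703  0.16584896] [-0.44195764  0.52126711  1.35124261] 0.8015540306308769
```

View pics/w4.png

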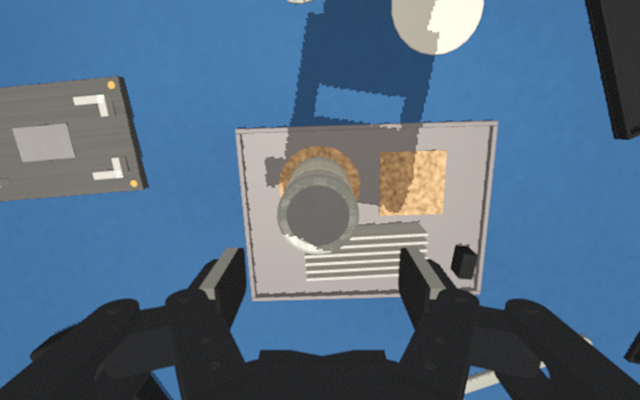

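The tin's rim centre is at (318,212). The square coaster is now free, with corners (379,152), (446,150), (444,215) and (380,212). The heat sink (366,250) and capacitor (464,261) have not moved.

```bash
python3 - <<'E'
from h import *
im,C=load("w4.png")
f=lambda p,z:(ray(C,p,z)[:,:2]*1000).round(1)
print(f([(318,212)],.097))
q=f([(379,152),(446,150),(444,215),(380,212)],.007);print(q,q.mean(0))
h=f([(304,232),(427,224),(429,273),(307,281)],.034);print(h,h.mean(0))
E
```

```text
[[550.7 -51.5]]
[[529.4   6.1]
 [535.6  66.3]
 [597.2  62.3]
 [586.1   2.1]] [562.075  34.2  ]
[[586.5 -69.4]
 [593.5  38. ]
 [641.1  37.6]
 [634.2 -73.7]] [613.825 -16.875]
```

Emit:
step_arm --increments '[[[0,-1.5,-15],[0,0,0]],[[0,0,-25],[0,0,0]],[[0,0,-25],[0,0,0]],[[0,0,-25],[0,0,0]],[[0,0,-18],[0,0,0]],[[0,0,-10],[0,0,0]],[[0,0,0],[0,0,0]],[[0,0,0],[0,0,0]]]'

```text
time: 10.15
eef_pos: [0.5529, -0.0515, 0.0484]
tcp_rot: [0.066, 0.998, 0.0, -0.0]
contact_force: [0.2, -0.2, -0.4]
opening: 0.798
finger_force: 0.0
```

Emit:
step_arm --increments '[[[0,0,0],[0,0,0]],[[0,0,0],[0,0,0]],[[0,0,0],[0,0,0]],[[0,0,0],[0,0,0]],[[0,0,0],[0,0,0]],[[0,0,0],[0,0,0]],[[0,0,0],[0,0,0]]]' --fingers -1 --grip_force 35

```text
time: 10.73
eef_pos: [0.5544, -0.0525, 0.0502]
tcp_rot: [0.067, 0.998, -0.0, 0.002]
contact_force: [-0.0, 1.1, 6.5]
opening: 0.62
finger_force: 37.8
```

Emit:
step_arm --increments '[[[0,0,8],[0,0,0]],[[0,0,18],[0,0,0]],[[0,0,24],[0,0,0]],[[0,0,20],[0,0,0]],[[-3,10,10],[0,0,0]],[[-6,22,0],[0,0,0]],[[-7.5,28,0],[0,0,0]],[[-7.5,28,0],[0,0,0]]]'

```text
time: 11.4
eef_pos: [0.5274, 0.0368, 0.1276]
tcp_rot: [0.068, 0.998, 0.0, -0.001]
contact_force: [-0.7, 0.6, -3.9]
opening: 0.625
finger_force: 37.6
```

Emit:
step_arm --increments '[[[-7.5,28,0],[0,0,0]],[[-7.5,28,0],[0,0,0]],[[-7.5,28,0],[0,0,0]],[[-7.5,28,0],[0,0,0]],[[-7.5,28,0],[0,0,0]],[[-7.5,28,0],[0,0,0]],[[-7.5,28,0],[0,0,0]],[[-4,16,0],[0,0,0]]]'

```text
time: 12.07
eef_pos: [0.4697, 0.2502, 0.1271]
tcp_rot: [0.066, 0.998, -0.0, -0.002]
contact_force: [0.2, 0.6, -1.9]
opening: 0.625
finger_force: 37.7
```

Emit:
step_arm --increments '[[[-2,6,0],[0,0,0]],[[0,0,0],[0,0,0]],[[0,0,0],[0,0,0]],[[0,0,0],[0,0,0]]]'

```text
time: 12.4
eef_pos: [0.4703, 0.2528, 0.128]
tcp_rot: [0.067, 0.998, -0.0, -0.0]
contact_force: [-0.3, -0.9, -2.7]
opening: 0.623
finger_force: 37.7
```

Emit:
step_arm --increments '[[[0,0,-15],[0,0,0]],[[0,0,-20],[0,0,0]],[[0,0,-20],[0,0,0]],[[0,0,-12],[0,0,0]],[[0,0,-8],[0,0,0]],[[0,0,-3],[0,0,0]],[[0,0,0],[0,0,0]],[[0,0,0],[0,0,0]]]'

```text
time: 13.07
eef_pos: [0.4712, 0.2537, 0.0511]
tcp_rot: [0.067, 0.998, 0.0, 0.001]
contact_force: [0.2, -0.2, -2.2]
opening: 0.622
finger_force: 37.7
```

Emit:
step_arm --increments '[[[0,0,-1],[0,0,0]],[[0,0,-1],[0,0,0]],[[0,0,0],[0,0,0]],[[0,0,0],[0,0,0]]]'

```text
time: 13.4
eef_pos: [0.4706, 0.2538, 0.0487]
tcp_rot: [0.067, 0.998, 0.0, 0.0]
contact_force: [0.6, 0.8, -2.6]
opening: 0.622
finger_force: 37.7
```

Emit:
step_arm --increments '[[[0,0,-1],[0,0,0]],[[0,0,-1],[0,0,0]],[[0,0,0],[0,0,0]],[[0,0,0],[0,0,0]]]'

```text
time: 13.73
eef_pos: [0.4708, 0.2538, 0.0473]
tcp_rot: [0.067, 0.998, 0.0, 0.0]
contact_force: [-2.4, -0.4, 5.3]
opening: 0.626
finger_force: 38.1
```

Emit:
step_arm --increments '[[[0,0,0],[0,0,0]],[[0,0,0],[0,0,0]],[[0,0,0],[0,0,0]],[[0,0,0],[0,0,0]],[[0,0,10],[0,0,0]],[[0,0,20],[0,0,0]],[[0,0,30],[0,0,0]],[[0,0,30],[0,0,0]]]' --fingers 0.6

```text
time: 14.4
eef_pos: [0.4697, 0.2534, 0.137]
tcp_rot: [0.067, 0.998, -0.0, -0.001]
contact_force: [0.6, 0.4, 0.1]
opening: 0.801
finger_force: 0.0
```

Emit:
step_arm --increments '[[[0,0,30],[0,0,0]],[[4,-8,20],[0,0,0]],[[10,-20,0],[0,0,-0.11]],[[11,-20,0],[0,0,-0.11]],[[11,-20,0],[0,0,-0.11]],[[11,-20,0],[0,0,-0.11]],[[11,-20,0],[0,0,-0.11]],[[11,-20,0],[0,0,-0.11]]]'

```text
time: 15.07
eef_pos: [0.5399, 0.1247, 0.1872]
tcp_rot: [0.389, 0.921, 0.0, 0.0]
contact_force: [0.6, 0.1, 0.6]
opening: 0.802
finger_force: 0.0
```

Emit:
step_arm --increments '[[[11,-20,0],[0,0,-0.11]],[[11,-20,0],[0,0,-0.11]],[[11,-20,0],[0,0,-0.11]],[[11,-20,0],[0,0,-0.11]],[[11,-20,0],[0,0,-0.11]],[[11,-20,0],[0,0,-0.11]],[[11,-16,0],[0,0,-0.11]],[[2,-6,0],[0,0,-0.11]]]'

```text
time: 15.73
eef_pos: [0.6199, -0.0187, 0.1872]
tcp_rot: [0.745, 0.667, 0.0, 0.001]
contact_force: [-0.4, -0.0, 0.1]
opening: 0.799
finger_force: 0.0
```

Emit:
step_arm --increments '[[[0,0,0],[0,0,0]],[[0,0,0],[0,0,0]],[[0,0,0],[0,0,0]],[[0,0,0],[0,0,0]]]' --fingers 0.27

```text
time: 16.07
eef_pos: [0.6181, -0.0155, 0.1865]
tcp_rot: [0.742, 0.671, 0.0, -0.0]
contact_force: [-0.1, -0.2, 0.4]
opening: 0.631
finger_force: 0.0
```

```bash
python3 - <<'E'
from h import *
im,C=snap("wrist","w5.png");s=readout.get_state();print(s["time"],s["eef_pos"],s["qpos"].round(2),s["opening"],R.from_quat(s["tcp_rot"]).as_matrix().round(3))
E
```

```text
16.1167 [ 0.61810171 -0.01549099  0.18649883] [-0.19  0.2   1.76  0.    1.18 -0.09] 0.6327683518646771 [[ 0.101  0.995  0.   ]
 [ 0.995 -0.101  0.   ]
 [ 0.     0.    -1.   ]]
```

View pics/w5.png

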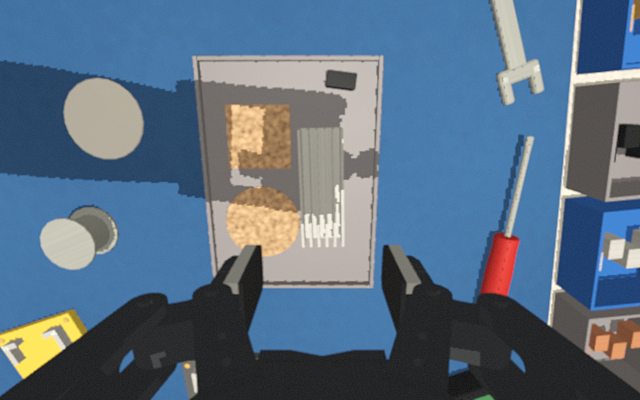

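Both coasters are now free (square centre (258,137), round (263,222)). The heat sink's top runs (298,128)–(341,127) down to (344,246)–(302,247), and the capacitor is at (341,79). The fingers lie across the heat sink.

```bash
python3 - <<'E'
from h import *
im,C=load("w5.png")
f=lambda p,z:(ray(C,p,z)[:,:2]*1000).round(1)
h=f([(298,128),(341,127),(344,246),(302,247)],.034);print(h,h.mean(0))
print("cap",f([(341,73)],.026))
print("sq",f([(226,104),(292,106),(290,169),(229,168)],.007).mean(0),"rd",f([(226,221),(299,221),(263,187),(263,256)],.007))
E
```

```text
[[603.4  39.4]
 [640.5  36.5]
 [634.  -74.4]
 [594.  -71.5]] [617.975 -17.5  ]
cap [[644.8  81.1]]
sq [563.5    33.025] rd [[517.2 -46.7]
 [591.4 -54.1]
 [560.  -15.2]
 [549.1 -88.9]]
```

Emit:
step_arm --increments '[[[0,-1.5,-15],[0,0,0]],[[0,0,-30],[0,0,0]],[[0,0,-35],[0,0,0]],[[0,0,-35],[0,0,0]],[[0,0,-25],[0,0,0]],[[0,0,-10],[0,0,0]],[[0,0,0],[0,0,0]],[[0,0,0],[0,0,0]]]'

```text
time: 16.78
eef_pos: [0.6188, -0.0175, 0.037]
tcp_rot: [0.742, 0.67, 0.0, 0.0]
contact_force: [0.3, -0.8, 0.2]
opening: 0.637
finger_force: 0.0
```

Emit:
step_arm --increments '[[[0,0,-10],[0,0,0]],[[0,0,-8],[0,0,0]],[[0,0,-5],[0,0,0]],[[0,0,0],[0,0,0]],[[0,0,0],[0,0,0]],[[0,0,0],[0,0,0]]]'

```text
time: 17.28
eef_pos: [0.6187, -0.0179, 0.0137]
tcp_rot: [0.743, 0.67, 0.0, 0.0]
contact_force: [0.1, -0.6, -0.0]
opening: 0.64
finger_force: 0.0
```

Emit:
step_arm --increments '[[[0,0,-2],[0,0,0]],[[0,0,0],[0,0,0]]]'

```text
time: 17.45
eef_pos: [0.6185, -0.0179, 0.0114]
tcp_rot: [0.743, 0.67, 0.0, 0.0]
contact_force: [-0.1, -0.9, -0.1]
opening: 0.637
finger_force: 0.0
```

Emit:
step_arm --increments '[[[0,0,0],[0,0,0]],[[0,0,0],[0,0,0]],[[0,0,0],[0,0,0]],[[0,0,0],[0,0,0]],[[0,0,0],[0,0,0]],[[0,0,0],[0,0,0]]]' --fingers -1 --grip_force 50

```text
time: 17.95
eef_pos: [0.6189, -0.0179, 0.0118]
tcp_rot: [0.743, 0.67, 0.0, 0.0]
contact_force: [0.7, 0.8, 2.0]
opening: 0.456
finger_force: 52.7
```

Emit:
step_arm --increments '[[[0,0,4],[0,0,0]],[[0,0,8],[0,0,0]],[[0,0,8],[0,0,0]],[[0,0,0],[0,0,0]],[[0,0,0],[0,0,0]]]'

```text
time: 18.37
eef_pos: [0.619, -0.0179, 0.0323]
tcp_rot: [0.743, 0.67, 0.001, 0.001]
contact_force: [-0.5, -0.1, -2.4]
opening: 0.456
finger_force: 52.4
```

The sink is held (2.4 N). I'll lift it and carry it above the jig.

Emit:
step_arm --increments '[[[0,0,20],[0,0,0]],[[0,0,30],[0,0,0]],[[0,0,30],[0,0,0]],[[-5,-10,15],[0,0,0.005]],[[-11,-22,0],[0,0,0.005]],[[-13,-26,0],[0,0,0.005]],[[-13,-26,0],[0,0,0.005]],[[-13,-26,0],[0,0,0.005]]]'

```text
time: 19.03
eef_pos: [0.5625, -0.1285, 0.1261]
tcp_rot: [0.734, 0.679, -0.0, -0.0]
contact_force: [-0.6, 0.3, -2.1]
opening: 0.456
finger_force: 52.4
```

Emit:
step_arm --increments '[[[-13,-26,0],[0,0,0.005]],[[-13,-26,0],[0,0,0.005]],[[-13,-26,0],[0,0,0.005]],[[-13,-26,0],[0,0,0.005]],[[-13,-26,0],[0,0,0]],[[-11,-20,0],[0,0,0]],[[-6,-13,0],[0,0,0]],[[0,0,0],[0,0,0]]]'

```text
time: 19.7
eef_pos: [0.4803, -0.293, 0.1262]
tcp_rot: [0.728, 0.685, -0.0, 0.0]
contact_force: [0.6, 0.4, -2.2]
opening: 0.456
finger_force: 52.3
```

Emit:
step_arm --increments '[[[0,0,0],[0,0,0]],[[0,0,0],[0,0,0]],[[0,0,0],[0,0,0]]]'

```text
time: 19.95
eef_pos: [0.4819, -0.2896, 0.1261]
tcp_rot: [0.727, 0.687, 0.0, -0.0]
contact_force: [-0.3, -0.3, -2.1]
opening: 0.456
finger_force: 52.3
```

```bash
python3 - <<'E'
from h import *
im,C=snap("wrist","w6.png");s=readout.get_state();print(s["time"],s["eef_pos"],s["opening"],R.from_quat(s["tcp_rot"]).as_matrix().round(3))
im2,C2=snap("scene","s6.png")
E
```

```text
20.0 [ 0.48188836 -0.28963953  0.12615443] 0.4539998510225675 [[ 0.056  0.998 -0.   ]
 [ 0.998 -0.056  0.001]
 [ 0.    -0.    -1.   ]]
```

View pics/w6.png

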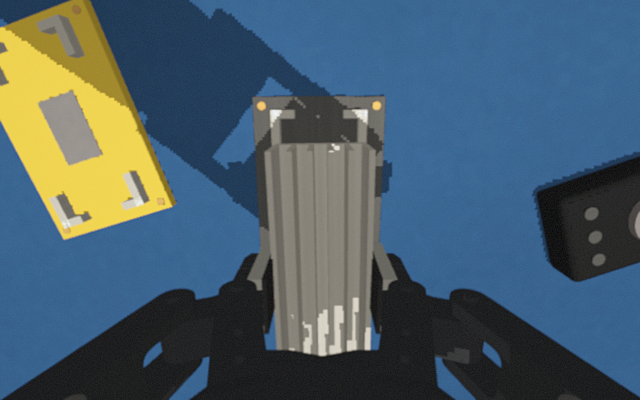

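The heat sink is held level over the dark jig. The jig's far edge runs (253,96)–(385,95), and the sink's far top edge (267,148)–(378,143). I'll work out the jig's centre from that edge.

```bash
python3 - <<'E'
from h import *
im,C=load("w6.png")
f=lambda p,z:(ray(C,p,z)[:,:2]*1000)
e=f([(253,96),(384.5,95)],.010);d=e[1]-e[0];L=np.linalg.norm(d);d/=L;y=np.array([-d[1],d[0]])
print(e,L,np.degrees(np.arctan2(d[1],d[0])),"ctr",e.mean(0)-80*y)
h=f([(267,148),(378,143)],.1485);print("hs",h,np.linalg.norm(h[1]-h[0]),"ctr",h.mean(0)-55*y)
im,C=load("s6.png")
E
```

```text
[[ 435.78963454 -208.52866191]
 [ 533.29013315 -213.27775928]] 97.61609066142849 -2.78858422055782 ctr [ 480.64782274 -290.80847863]
hs [[ 465.91600779 -233.3455653 ]
 [ 505.70583766 -233.78905741]] 39.792301347623344 ctr [ 483.13513072 -288.50218313]
```

Emit:
step_arm --increments '[[[-1.5,-2,-10],[0,0,0]],[[0,0,-25],[0,0,0]],[[0,0,-25],[0,0,0]],[[0,0,-20],[0,0,0]],[[0,0,-12],[0,0,0]],[[0,0,-8],[0,0,0]],[[0,0,-3],[0,0,0]],[[0,0,0],[0,0,0]]]'

```text
time: 20.72
eef_pos: [0.48, -0.2927, 0.023]
tcp_rot: [0.727, 0.686, -0.0, -0.0]
contact_force: [0.3, 0.0, -1.7]
opening: 0.457
finger_force: 52.3
```

Emit:
step_arm --increments '[[[0,0,-1],[0,0,0]],[[0,0,-1],[0,0,0]],[[0,0,0],[0,0,0]],[[0,0,0],[0,0,0]]]'

```text
time: 21.05
eef_pos: [0.4804, -0.2932, 0.0222]
tcp_rot: [0.727, 0.686, 0.0, 0.001]
contact_force: [0.3, -0.3, -1.5]
opening: 0.457
finger_force: 52.3
```

Emit:
step_arm --increments '[[[0,0,-1],[0,0,0]],[[0,0,-1],[0,0,0]],[[0,0,0],[0,0,0]],[[0,0,0],[0,0,0]]]'

```text
time: 21.38
eef_pos: [0.4798, -0.2927, 0.0192]
tcp_rot: [0.727, 0.686, -0.0, -0.0]
contact_force: [-1.1, -0.1, -2.1]
opening: 0.455
finger_force: 52.4
```

Emit:
step_arm --increments '[[[0,0,-1],[0,0,0]],[[0,0,0],[0,0,0]],[[0,0,0],[0,0,0]]]'

```text
time: 21.63
eef_pos: [0.4799, -0.2928, 0.0182]
tcp_rot: [0.727, 0.686, -0.0, -0.0]
contact_force: [0.2, -0.1, -2.2]
opening: 0.46
finger_force: 52.4
```

Emit:
step_arm --increments '[[[0,0,-1],[0,0,0]],[[0,0,0],[0,0,0]],[[0,0,0],[0,0,0]]]'

```text
time: 21.88
eef_pos: [0.4801, -0.2929, 0.0177]
tcp_rot: [0.727, 0.686, -0.0, 0.0]
contact_force: [0.6, 0.6, 0.5]
opening: 0.454
finger_force: 52.6
```

Emit:
step_arm --increments '[[[0,0,0],[0,0,0]],[[0,0,0],[0,0,0]],[[0,0,0],[0,0,0]],[[0,0,0],[0,0,0]],[[0,0,5],[0,0,0]],[[0,0,15],[0,0,0]],[[0,0,30],[0,0,0]],[[0,0,35],[0,0,0]]]' --fingers 0.27

```text
time: 22.55
eef_pos: [0.4784, -0.2915, 0.1012]
tcp_rot: [0.727, 0.686, -0.0, -0.003]
contact_force: [0.2, -0.1, 1.1]
opening: 0.638
finger_force: 0.0
```

Emit:
step_arm --increments '[[[0,0,35],[0,0,0]],[[0,0,35],[0,0,0]],[[0,0,25],[0,0,0]],[[0,30,0],[0,0,0]],[[0,0,0],[0,0,0]],[[0,0,0],[0,0,0]],[[0,0,0],[0,0,0]]]' --fingers 0.5

```text
time: 23.13
eef_pos: [0.4796, -0.2626, 0.1969]
tcp_rot: [0.727, 0.687, -0.0, -0.0]
contact_force: [-0.8, -0.9, -0.1]
opening: 0.752
finger_force: 0.0
```

```bash
python3 - <<'E'
from h import *
im,C=snap("wrist","w7.png");s=readout.get_state();print(s["time"],s["eef_pos"],s["opening"])
im2,C2=snap("scene","s7.png")
c=cv2.resize(im2[200:360,255:500],None,fx=1.8,fy=1.8);c=c[:400]
a=np.zeros((400,800,3),np.uint8);a[:c.shape[0],:c.shape[1]]=c[:,:800];w=im[30:330,140:500];a[:300,440:800]=w
cv2.imwrite("pics/m7.png",a)
E
```

```text
23.1833 [ 0.4795617  -0.26287881  0.19661533] 0.7523934584896275
```

View pics/m7.png

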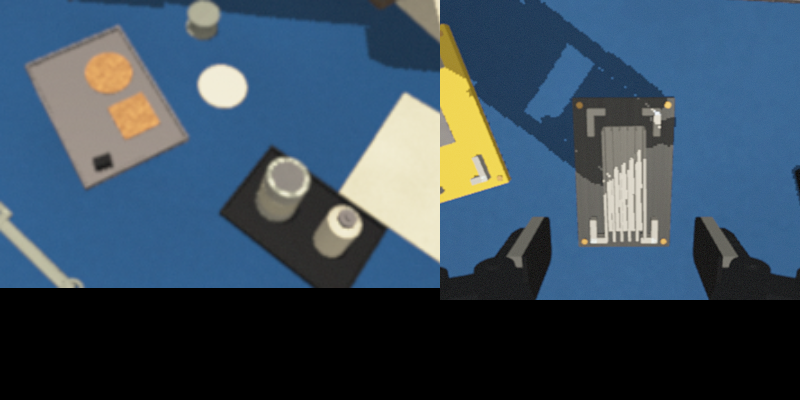

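The left crop shows the tin and bottle upright in the black tray and both coasters free. The right crop shows the heat sink between the jig's stops: sink ≈ (602..650, 127..243), plate (574..674, 97..246). I'll check the fit numerically.

```bash
python3 - <<'E'
from h import *
im,C=load("w7.png")
f=lambda p,z:(ray(C,p,z)[:,:2]*1000).round(1)
j=f([(274,127),(374,127),(368,276),(279,276)],.010);print(j,j.mean(0))
h=f([(302,157),(345,157),(350,273),(306,273)],.040);print(h,h.mean(0))
s,C2=load("s7.png")
cv2.imwrite("pics/c7.png",np.hstack([cv2.resize(im[110:290,260:390],None,fx=3,fy=3,interpolation=2),cv2.resize(s[150:200,270:325],(390,540),interpolation=2)]))
E
```

```text
[[ 436.9 -207.9]
 [ 533.5 -213.3]
 [ 524.5 -372.5]
 [ 427.2 -367.1]] [ 480.525 -290.2  ]
[[ 463.9 -234.4]
 [ 502.5 -236.6]
 [ 503.1 -352. ]
 [ 459.5 -349.5]] [ 482.25  -293.125]
```

View pics/c7.png

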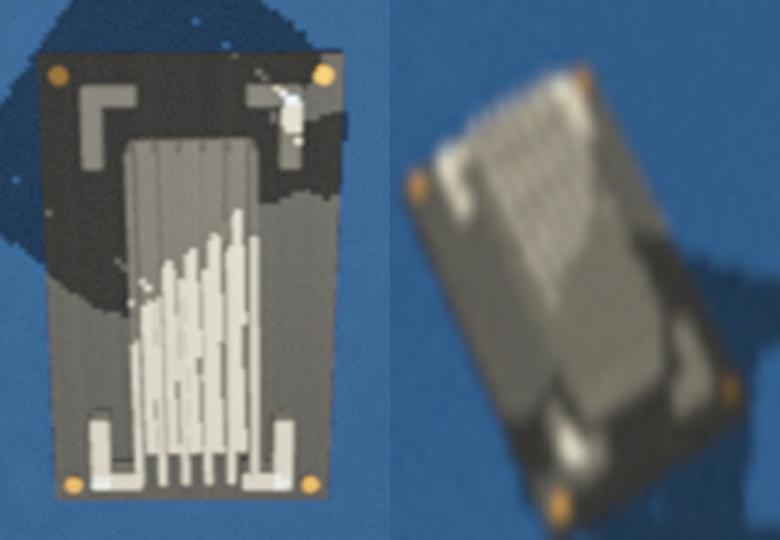

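The sink sits flat inside the pocket, about 3 mm off centre against a 9 mm margin. Next is the bottle, which I'll grip with the present yaw.

Emit:
step_arm --increments '[[[2,15,0],[0,0,0]],[[4,33,0],[0,0,0]],[[4,33,0],[0,0,0]],[[4,33,0],[0,0,0]],[[4,33,0],[0,0,0]],[[4,33,0],[0,0,0]],[[4,33,0],[0,0,0]],[[4,33,0],[0,0,0]]]'

```text
time: 23.9
eef_pos: [0.5095, -0.0149, 0.1968]
tcp_rot: [0.727, 0.686, -0.0, -0.0]
contact_force: [1.1, 1.0, 0.3]
opening: 0.748
finger_force: 0.0
```

Emit:
step_arm --increments '[[[0,33,0],[0,0,0]],[[-6,33,0],[0,0,0]],[[-6,33,0],[0,0,0]],[[-6,33,0],[0,0,0]],[[-7,33,0],[0,0,0]],[[-7,33,0],[0,0,0]],[[-7,33,0],[0,0,0]],[[-7,33,0],[0,0,0]]]'

```text
time: 24.57
eef_pos: [0.4629, 0.2489, 0.1968]
tcp_rot: [0.727, 0.686, -0.0, -0.0]
contact_force: [1.5, 0.1, 0.1]
opening: 0.752
finger_force: 0.0
```

Emit:
step_arm --increments '[[[-7,33,0],[0,0,0]],[[-7,33,0],[0,0,0]],[[-3,15,0],[0,0,0]],[[0,8,0],[0,0,0]],[[0,0,0],[0,0,0]],[[0,0,0],[0,0,0]],[[0,0,0],[0,0,0]]]'

```text
time: 25.15
eef_pos: [0.4472, 0.3352, 0.197]
tcp_rot: [0.728, 0.686, -0.0, 0.0]
contact_force: [0.1, -0.7, 0.1]
opening: 0.752
finger_force: 0.0
```

```bash
python3 - <<'E'
from h import *
s,C2=load("s7.png")
print("scene bottle",ray(C2,[(448.3,320.6)],.104)*1000,"tin",ray(C2,[(416.1,298.9)],.094)*1000)
im,C=snap("wrist","w8.png");s=readout.get_state();print(s["time"],s["eef_pos"],s["qpos"].round(2),s["opening"])
p=proj(C,[(.4472,.3364,.104),(.4708,.2538,.094)]);print(p)
# segment light round bottle top: bright low-sat
b=im.astype(int);m=((b.max(2)-b.min(2)<45)&(b.mean(2)>100)).astype(np.uint8)
n,l,st,ce=cv2.connectedComponentsWithStats(m)
for i in range(1,n):
    if st[i,4]>300:print(st[i],ce[i].round(1))
E
```

```text
scene bottle [[447.15940669 335.3045535  104.        ]] tin [[468.71839915 255.51598735  94.        ]]
25.2 [0.44725607 0.33505143 0.19708422] [ 0.46  0.06  1.9  -0.    1.18  0.52] 0.7487647828141506
[[321.01999557 204.38745218]
 [355.27468206 294.87807366]]
[    0     0   265   281 51494] [118.5 129.1]
[ 294  157   52   64 1884] [319.4 186. ]
[ 321  227   68   96 4874] [351.8 277.4]
[ 602  266   38  120 1931] [620.4 322. ]
[   0  302   26   79 1129] [  8.7 351.9]
[ 456  364   50   36 1015] [474.2 385.1]
```

Emit:
step_arm --increments '[[[0,1,-15],[0,0,0]],[[0,0,-30],[0,0,0]],[[0,0,-35],[0,0,0]],[[0,0,-30],[0,0,0]],[[0,0,-20],[0,0,0]],[[0,0,-12],[0,0,0]],[[0,0,-7],[0,0,0]],[[0,0,0],[0,0,0]]]'

```text
time: 25.87
eef_pos: [0.4467, 0.3363, 0.0473]
tcp_rot: [0.728, 0.686, -0.001, -0.0]
contact_force: [0.7, 0.3, 0.6]
opening: 0.748
finger_force: 0.0
```

Emit:
step_arm --increments '[[[0,0,0],[0,0,0]],[[0,0,0],[0,0,0]],[[0,0,0],[0,0,0]],[[0,0,0],[0,0,0]],[[0,0,0],[0,0,0]],[[0,0,0],[0,0,0]],[[0,0,0],[0,0,0]],[[0,0,0],[0,0,0]]]' --fingers -1 --grip_force 30

```text
time: 26.53
eef_pos: [0.4482, 0.3379, 0.0501]
tcp_rot: [0.727, 0.686, 0.002, 0.001]
contact_force: [-0.3, -0.6, 6.3]
opening: 0.484
finger_force: 30.7
```

Emit:
step_arm --increments '[[[0,0,8],[0,0,0]],[[0,0,20],[0,0,0]],[[0,0,30],[0,0,0]],[[0,0,30],[0,0,0]],[[0,0,22],[0,0,0]],[[0,0,10],[0,0,0]],[[4,-10,0],[0,0,0]],[[8,-22,0],[0,0,0]]]'

```text
time: 27.2
eef_pos: [0.4581, 0.3057, 0.1679]
tcp_rot: [0.726, 0.687, 0.0, -0.0]
contact_force: [0.2, 0.1, -1.8]
opening: 0.487
finger_force: 30.8
```

Emit:
step_arm --increments '[[[10.5,-28,0],[0,0,0]],[[10.5,-28,0],[0,0,0]],[[10.5,-28,0],[0,0,0]],[[10.5,-28,0],[0,0,0]],[[10.5,-28,0],[0,0,0]],[[10.5,-28,0],[0,0,0]],[[10.5,-28,0],[0,0,0]],[[10.5,-28,0],[0,0,0]]]'

```text
time: 27.87
eef_pos: [0.5416, 0.079, 0.1655]
tcp_rot: [0.727, 0.686, -0.002, -0.002]
contact_force: [0.2, -0.2, -1.0]
opening: 0.49
finger_force: 30.8
```

Emit:
step_arm --increments '[[[9,-24,0],[0,0,0]],[[6,-14,0],[0,0,0]],[[3.5,-8.5,0],[0,0,0]],[[0,0,0],[0,0,0]],[[0,0,0],[0,0,0]],[[0,0,0],[0,0,0]],[[0,0,0],[0,0,0]]]'

```text
time: 28.45
eef_pos: [0.5609, 0.0359, 0.1681]
tcp_rot: [0.727, 0.687, -0.0, -0.0]
contact_force: [-0.3, 0.1, -0.6]
opening: 0.49
finger_force: 30.8
```

```bash
python3 - <<'E'
from h import *
im,C=snap("wrist","w9.png");s=readout.get_state();print(s["time"],s["eef_pos"],s["contact_force"],s["opening"])
# coaster seen?
hs=cv2.cvtColor(im,cv2.COLOR_BGR2HSV);k=((hs[:,:,0]>8)&(hs[:,:,0]<22)&(hs[:,:,1]>90)&(hs[:,:,2]>60)).astype(np.uint8)
n,l,st,ce=cv2.connectedComponentsWithStats(k)
for i in range(1,n):
    if st[i,4]>200:print(st[i],(ray(C,[ce[i]],.007)*1000).round(1))
z=s["eef_pos"][2]-.0501+.104
b=im.astype(int);m=((b.max(2)-b.min(2)<40)&(b.mean(2)>60)).astype(np.uint8)
p=proj(C,[(s["eef_pos"][0],s["eef_pos"][1],z)]);print("cap predicted",p)
g=im[int(p[0,1])-60:int(p[0,1])+80,240:400];cv2.imwrite("pics/g9.png",cv2.resize(g,None,fx=4,fy=4))
E
```

```text
28.5 [0.56101751 0.03588377 0.16826866] [ 0.01674743  0.17376008 -0.64704221] 0.488984172759861
[ 291  155   67   64 2905] [[564.2  42.4   7. ]]
cap predicted [[320.0757432 338.1089136]]
```

Emit:
step_arm --increments '[[[1.5,0,-15],[0,0,0]],[[0,0,-25],[0,0,0]],[[0,0,-25],[0,0,0]],[[0,0,-22],[0,0,0]],[[0,0,-13],[0,0,0]],[[0,0,-8],[0,0,0]],[[0,0,-3],[0,0,0]],[[0,0,0],[0,0,0]]]'

```text
time: 29.17
eef_pos: [0.5631, 0.035, 0.0574]
tcp_rot: [0.727, 0.686, -0.0, -0.0]
contact_force: [-0.6, -0.3, -1.2]
opening: 0.484
finger_force: 30.8
```

Emit:
step_arm --increments '[[[0,0,-1],[0,0,0]],[[0,0,0],[0,0,0]],[[0,0,0],[0,0,0]]]'

```text
time: 29.42
eef_pos: [0.5638, 0.0346, 0.0576]
tcp_rot: [0.727, 0.686, 0.001, 0.001]
contact_force: [-0.7, -0.2, -1.8]
opening: 0.489
finger_force: 30.8
```

Emit:
step_arm --increments '[[[-1,0.5,-1.5],[0,0,0]],[[0,0,-1.5],[0,0,0]],[[0,0,0],[0,0,0]],[[0,0,0],[0,0,0]]]'

```text
time: 29.75
eef_pos: [0.5619, 0.0352, 0.0534]
tcp_rot: [0.727, 0.686, 0.0, 0.0]
contact_force: [0.6, -0.1, -1.2]
opening: 0.486
finger_force: 30.7
```

Emit:
step_arm --increments '[[[0,0,-1],[0,0,0]],[[0,0,0],[0,0,0]],[[0,0,0],[0,0,0]]]'

```text
time: 30.0
eef_pos: [0.5621, 0.0352, 0.0532]
tcp_rot: [0.727, 0.686, -0.0, -0.0]
contact_force: [-3.3, 0.9, 5.6]
opening: 0.486
finger_force: 31.6
```

Emit:
step_arm --increments '[[[0,0,0],[0,0,0]],[[0,0,0],[0,0,0]],[[0,0,0],[0,0,0]],[[0,0,0],[0,0,0]],[[0,0,0],[0,0,0]],[[0,0,10],[0,0,0]],[[0,0,20],[0,0,0]],[[0,0,30],[0,0,0]]]' --fingers 0.5

```text
time: 30.67
eef_pos: [0.5597, 0.0354, 0.1105]
tcp_rot: [0.727, 0.686, -0.002, -0.002]
contact_force: [-0.2, -0.0, 0.3]
opening: 0.75
finger_force: 0.0
```

Emit:
step_arm --increments '[[[0,0,35],[0,0,0]],[[0,0,25],[0,0,0]],[[0,0,10],[0,0,0]],[[-6,15,0],[0,0,0]],[[-12,29,0],[0,0,0]],[[-14,33,0],[0,0,0]],[[-14,33,0],[0,0,0]],[[-14,33,0],[0,0,0]]]' --fingers 0.62

```text
time: 31.33
eef_pos: [0.5007, 0.1792, 0.1816]
tcp_rot: [0.728, 0.686, -0.0, -0.0]
contact_force: [0.3, 1.2, 0.5]
opening: 0.809
finger_force: 0.0
```

Emit:
step_arm --increments '[[[-14,33,0],[0,0,0]],[[-11,27,0],[0,0,0]],[[-6.5,16,0],[0,0,0]],[[0,0,0],[0,0,0]],[[0,0,0],[0,0,0]],[[0,0,0],[0,0,0]]]'

```text
time: 31.83
eef_pos: [0.4704, 0.2536, 0.1819]
tcp_rot: [0.727, 0.686, -0.0, 0.0]
contact_force: [0.0, -0.4, -0.5]
opening: 0.807
finger_force: 0.0
```

```bash
python3 - <<'E'
from h import *
im,C=snap("wrist","w10.png");s=readout.get_state();print(s["time"],s["eef_pos"],s["opening"])
b=im.astype(int);m=((b.max(2)-b.min(2)<45)&(b.mean(2)>105)).astype(np.uint8)
print(proj(C,[(.4708,.2538,.094)]))
n,l,st,ce=cv2.connectedComponentsWithStats(m)
for i in range(1,n):
    if st[i,4]>200:print(st[i],ce[i].round(1))
snap("scene","s10.png")
E
```

```text
31.8833 [0.47067883 0.25329305 0.18197105] 0.8099153166235339
[[321.51876725 207.63168833]]
[    0     0   229   218 37299] [97.7 97.2]
[292 154  59  28 513] [321.  163.4]
[ 605  200   35  148 2575] [623.6 270.6]
[ 368  311   48   46 1448] [388.9 328.9]
[ 250  316   68   44 2077] [282.8 336.3]
[465 366  37  34 954] [482.9 384.9]
```

Emit:
step_arm --increments '[[[0,0,-15],[0,0,0]],[[0,0,-30],[0,0,0]],[[0,0,-35],[0,0,0]],[[0,0,-26],[0,0,0]],[[0,0,-16],[0,0,0]],[[0,0,-9],[0,0,0]],[[0,0,-3],[0,0,0]],[[0,0,0],[0,0,0]]]'

```text
time: 32.6
eef_pos: [0.4708, 0.2536, 0.0481]
tcp_rot: [0.728, 0.686, -0.0, -0.0]
contact_force: [-0.5, 0.5, 0.9]
opening: 0.809
finger_force: 0.0
```

Emit:
step_arm --increments '[[[0,0,0],[0,0,0]],[[0,0,0],[0,0,0]],[[0,0,0],[0,0,0]],[[0,0,0],[0,0,0]],[[0,0,0],[0,0,0]],[[0,0,0],[0,0,0]],[[0,0,0],[0,0,0]]]' --fingers -1 --grip_force 35

```text
time: 33.18
eef_pos: [0.4718, 0.2545, 0.05]
tcp_rot: [0.727, 0.686, 0.001, 0.001]
contact_force: [0.2, -0.9, 6.0]
opening: 0.622
finger_force: 37.7
```

Emit:
step_arm --increments '[[[0,0,8],[0,0,0]],[[0,0,20],[0,0,0]],[[0,0,32],[0,0,0]],[[0,0,32],[0,0,0]],[[0,0,25],[0,0,0]],[[0,0,13],[0,0,0]],[[3,-10,0],[0,0,0]],[[6,-22,0],[0,0,0]]]'

```text
time: 33.85
eef_pos: [0.4787, 0.223, 0.1783]
tcp_rot: [0.726, 0.688, 0.0, -0.0]
contact_force: [0.4, -1.0, -2.5]
opening: 0.623
finger_force: 37.6
```

Emit:
step_arm --increments '[[[8,-30,0],[0,0,0]],[[8,-30,0],[0,0,0]],[[8,-30,0],[0,0,0]],[[8,-30,0],[0,0,0]],[[8,-30,0],[0,0,0]],[[8,-30,0],[0,0,0]],[[8,-30,0],[0,0,0]],[[8,-30,0],[0,0,0]]]'

```text
time: 34.52
eef_pos: [0.5418, -0.0196, 0.1757]
tcp_rot: [0.727, 0.686, -0.001, -0.002]
contact_force: [0.2, 0.3, -2.7]
opening: 0.627
finger_force: 37.6
```

Emit:
step_arm --increments '[[[5,-20,0],[0,0,0]],[[4,-13.5,0],[0,0,0]],[[0,0,0],[0,0,0]],[[0,0,0],[0,0,0]],[[0,0,0],[0,0,0]],[[0,0,0],[0,0,0]]]'

```text
time: 35.02
eef_pos: [0.5518, -0.0501, 0.1777]
tcp_rot: [0.727, 0.687, -0.0, -0.001]
contact_force: [0.5, 0.5, -2.4]
opening: 0.624
finger_force: 37.6
```

Emit:
step_arm --increments '[[[1,-0.5,-15],[0,0,0]],[[0,0,-28],[0,0,0]],[[0,0,-30],[0,0,0]],[[0,0,-22],[0,0,0]],[[0,0,-14],[0,0,0]],[[0,0,-8],[0,0,0]],[[0,0,-3],[0,0,0]],[[0,0,0],[0,0,0]]]'

```text
time: 35.68
eef_pos: [0.5533, -0.0511, 0.0581]
tcp_rot: [0.727, 0.687, -0.0, -0.0]
contact_force: [-0.0, -0.0, -3.0]
opening: 0.624
finger_force: 37.6
```

Emit:
step_arm --increments '[[[0,0,-1],[0,0,0]],[[0,0,0],[0,0,0]],[[0,0,0],[0,0,0]]]'

```text
time: 35.93
eef_pos: [0.5543, -0.052, 0.0586]
tcp_rot: [0.727, 0.686, 0.001, 0.001]
contact_force: [0.5, -0.6, -3.4]
opening: 0.627
finger_force: 37.6
```

Emit:
step_arm --increments '[[[-0.5,0.5,-2],[0,0,0]],[[0,0,-1.5],[0,0,0]],[[0,0,-0.5],[0,0,0]],[[0,0,0],[0,0,0]],[[0,0,0],[0,0,0]]]'

```text
time: 36.35
eef_pos: [0.5529, -0.0513, 0.0533]
tcp_rot: [0.727, 0.686, -0.0, -0.0]
contact_force: [-0.0, 0.2, -2.0]
opening: 0.623
finger_force: 37.6
```

Emit:
step_arm --increments '[[[0,0,-1],[0,0,0]],[[0,0,0],[0,0,0]],[[0,0,0],[0,0,0]]]'

```text
time: 36.6
eef_pos: [0.5531, -0.0514, 0.053]
tcp_rot: [0.727, 0.686, -0.0, 0.0]
contact_force: [-2.9, 0.8, 2.7]
opening: 0.621
finger_force: 37.8
```

Seated. I'll release, rise and back away toward the robot's side for a final look.

Emit:
step_arm --increments '[[[0,0,0],[0,0,0]],[[0,0,0],[0,0,0]],[[0,0,0],[0,0,0]],[[0,0,0],[0,0,0]],[[0,0,0],[0,0,0]],[[0,0,10],[0,0,0]],[[0,0,20],[0,0,0]],[[0,0,30],[0,0,0]]]' --fingers 0.6

```text
time: 37.27
eef_pos: [0.5508, -0.0508, 0.1106]
tcp_rot: [0.727, 0.686, -0.002, -0.003]
contact_force: [-0.1, 0.2, -0.3]
opening: 0.8
finger_force: 0.0
```

Emit:
step_arm --increments '[[[0,0,35],[0,0,0]],[[0,0,35],[0,0,0]],[[0,0,35],[0,0,0]],[[0,15,30],[0,0,0]],[[0,30,20],[0,0,0]],[[0,30,10],[0,0,0]],[[0,15,0],[0,0,0]],[[0,0,0],[0,0,0]]]'

```text
time: 37.93
eef_pos: [0.5532, 0.0413, 0.2798]
tcp_rot: [0.726, 0.688, 0.002, 0.001]
contact_force: [-0.9, -0.4, -0.4]
opening: 0.8
finger_force: 0.0
```

Emit:
step_arm --increments '[[[0,0,0],[0,0,0]],[[0,0,0],[0,0,0]],[[0,0,0],[0,0,0]]]'

```text
time: 38.18
eef_pos: [0.5527, 0.0378, 0.2767]
tcp_rot: [0.728, 0.686, -0.0, -0.0]
contact_force: [-0.4, 0.2, -0.3]
opening: 0.803
finger_force: 0.0
```

```bash
python3 - <<'E'
from h import *
im,C=snap("wrist","w11.png");s,C2=snap("scene","s11.png");print(readout.get_state()["eef_pos"],readout.get_state()["time"])
print("scene pred tin,bottle tops",proj(C2,[(.5538,-.0515,.097),(.5625,.0345,.107)]),"wrist",proj(C,[(.5538,-.0515,.097),(.5625,.0345,.107),(.5538,-.0515,.007),(.5625,.0345,.007)]))
w=cv2.resize(im[:330],(640,330));a=np.zeros((600,800,3),np.uint8);a[:264,:512]=cv2.resize(im[:330],(512,264))
a[270:600,:]=cv2.resize(s[140:310,255:440],(359*1,330)).__class__((330,800,3),np.uint8)*0
c=cv2.resize(s[150:310,265:445],None,fx=2.05,fy=2.05,interpolation=2);a[270:270+c.shape[0],:c.shape[1]]=c[:330]
d=cv2.resize(im[60:260,200:420],(410,373),interpolation=2)[:330];a[270:600,385:795]=d
cv2.imwrite("pics/m11.png",a)
E
```

```text
[0.55276158 0.03775426 0.27676649] 38.2833
scene pred tin,bottle tops [[314.84721874 223.08151202]
 [329.99624042 246.19729477]] wrist [[327.42376324 263.81875299]
 [331.81377169 186.38735019]
 [326.39880057 233.32093796]
 [329.59246712 168.51606858]]
```

View pics/m11.png

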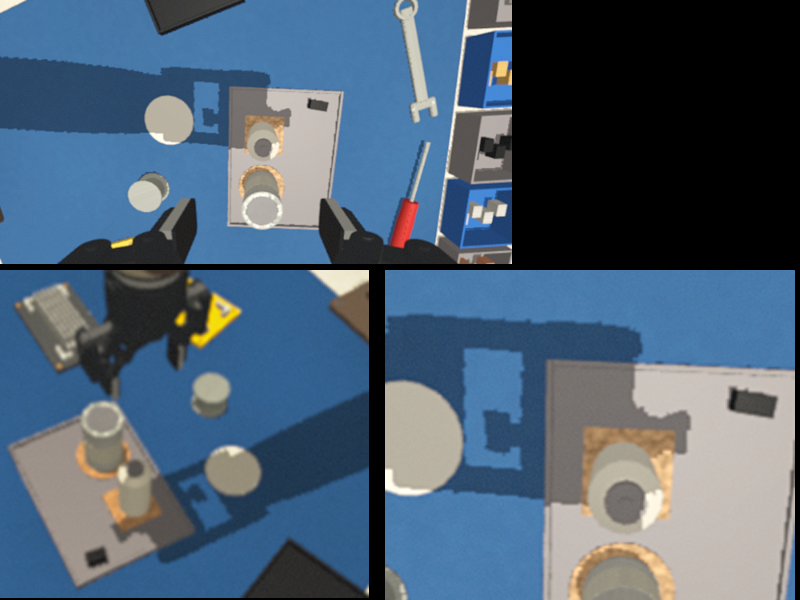

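The final view shows the bottle on the square coaster (cap within about 2 px of the predicted spot) and the tin on the round one (within about 1 px), both upright. The sink is in the jig at about (55,320) in the lower-left panel, and the spool and capacitor have not moved.

```bash
python3 -c "
from plant import sign_off
print(sign_off())"
```

```text
the job is handed in; nothing more can be done
None
```

The job is handed in at about 38 s: the heat sink sits fins up in the dark jig, the bottle and tin are back upright in the middle of their coasters (within about 2 mm by camera), and the spool and capacitor were not touched; the sign-off returned no verdict.

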